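# Lock the sample jars away in the keyed chest

### The arm

A 6-joint arm with a two-finger parallel gripper is mounted at the origin on the work surface. World frame = base frame: x ahead of the robot, y to its left, z up, the work surface at z = 0. Lengths are in m, angles in rad, forces in N, time in s.
With the tool pointing down it reaches from about 0.25 to 0.85 m from the base axis. Payload 12.5 kg.
Tool frame: the origin (TCP) lies midway between the tips of the shut fingers; the grasp point (between the pads) lies 19 mm behind it; z points along the fingers, y is the direction in which the jaws open and shut (so a half turn about z gives the same grasp; the last joint's range is limited). The gripper opens to 93 mm and grips with 3 to 60 N. Pads are 15 mm wide; open, the fingers measure 128 mm over their backs; the gripper's body (75 mm by 188 mm) begins 65 mm behind the grasp point.
Start: joints at [1.177, 0.351, 1.652, -0, 1.139, -0.085], TCP at [0.167, 0.524, 0.219] pointing down, gripper open.
Joint ranges: [-2.75, 2.75], [-0.79, 2.1], [0.01, 2.65], [-1.57, 4.71], [0.07, 3.14], [-2.87, 2.87]. Speed limits (rad/s): [2.22, 2.22, 2.79, 3.14, 3.14, 3.14].

### API

Orientations are given as a rotation vector (axis times angle).
In Python, from station import arm gives the robot as it stands. The module is installed in compiled form; this text tells all that it offers. Calls block until the motion is done:
- arm.move_ptp(position, orientation): joint-space move of the TCP to a pose.
- arm.move_linear(position, orientation=None, vel=0.15, f_stop=None): straight line of the TCP; orientation=None keeps the orientation; vel is the mean speed in m/s. With f_stop (N) it stops when the force on the tool has changed by that much, and returns True; else False.
- arm.set_joints(angles): joint-space move.
- arm.let_go() and arm.close_gripper(newtons=None): open the fingers fully, or close them until they stop; newtons is the grip in N (None keeps the last).
- arm.wait(seconds).
- arm.inverse_kinematics(position, orientation): joint angles nearest the present ones, or None.
- arm.sense(): the state.
- arm.camera(name): name is "side" or "top"; returns a dict with "pixels" (480x640x3 uint8, blue, green, red), "intrinsics" (3x3 intrinsics, pixels), "position" and "orientation" of the camera in the world. Camera axes: x right, y down, z forward; pixel columns grow to the right and rows downward; lengths in m; the calibration is good to about 2 mm. A picture is of the moment at which its call begins. There is no depth.
A pose or a line that the arm cannot do raises arm.PlanningError and nothing moves.
- arm.job_done(): hands the job in, once; it reports no verdict.
The state is a dict: "t": time; "joint_pos": joint angles; "joint_vel": joint speeds; "joint_torque": joint torques, N m; "ee_pos": TCP position; "orientation": TCP orientation; "contact_force": force on the tool from outside, world axes, zero at the start; "ft_torque": the same for the moment, N m; "grip_width": finger opening in m.
Only numpy, scipy, OpenCV 4.12 (cv2) and the standard library are available. Lean on these libraries where they do the work, as an engineer would, in place of code of your own. Each camera call takes 0.05 s, during which the arm holds its last target.

### The job

Turn the red key a quarter turn to unlock the white sample chest, swing its cover open until it stands past upright, and put every white jar with a blue cap, one by one, upright into a free pocket of its own. Then swing the cover fully shut and turn the key back to locked. The orange-capped jar already inside stays in its pocket; leave the brown glass jar and everything else on the bench where they are.

Things in the scene. Friction and masses are not known exactly. Their poses are not given: they have to be found in the camera images.
- chest: fixed white steel sample chest, outer 220 (x) x 180 (y) x 92 mm (z, to the rim), walls 8 mm, open at the top under its aluminium cover; origin at the centre of its underside on the table; x and y along its sides, z up. Inside, on an 8 mm thick floor, a 30 mm high grey block has four square pockets 56 mm wide (tops of the pocket walls 38 mm above the table, with 4 mm chamfers), open through to the floor; pocket centres 80 mm apart
- cover (a joint): cover angle in rad: 0 shut, up to 2.1 open (1.57 = cover upright). It is a flat 10 mm plate on the rim, hinged along the chest's +y rim; it swings up and over towards the chest's +y. A stiff hinge keeps it where it is left; about 5 N at the bar moves it. While the key is locked it lifts only about 0.02 rad
- bar (a point): centre of the cover's handle: a round black bar 12 mm thick, 110 mm long along the chest's x, carried by two arms 40 mm out from the cover's free edge, 220 mm from the hinge line, open all round and below (the shut cover has it 97 mm above the table, 40 mm in front of the chest's -y face). It is fixed to the cover and swings with it: this point's x axis is along the bar, its -y axis points away from the hinge, z is normal to the cover
- hinge (a point): point on the hinge line (which runs along the chest's x), half-way along it, 92 mm above the table, fixed to the chest. The bar's centre is 20 mm further to the chest's -x; with the cover at angle a it lies at y = -0.220 cos a + 0.005 sin a, z = 0.220 sin a + 0.005 cos a (m) from this point, along the chest's axes
- key (a joint): key angle in rad: 0 locked, 1.57 unlocked; it grows counter-clockwise as seen from above the shut cover, with stops at both ends. It drives a quarter-turn cam under a lip inside the chest, so it turns back to locked only with the cover fully down. It stays where it is left and needs about 0.05 N m
- bow (a point): centre of the red key's bow, the upright flat plate to grip: 46 mm wide (along this point's x axis), 10 mm thick (along its y axis), 28 mm tall, centred 26 mm above the cover's top face; the key stays in the lock and turns about this point's z axis. On the shut cover it is 78 mm to the chest's +x and 50 mm to its -y of the chest's centre, 128 mm above the table
- pocket0 (a point): point on the axis of pocket 0, 44 mm above the table, where the centre of a jar standing in it lies
- pocket1 (a point): point on the axis of pocket 1, 44 mm above the table, where the centre of a jar standing in it lies
- pocket2 (a point): point on the axis of pocket 2, 44 mm above the table, where the centre of a jar standing in it lies
- pocket3 (a point): point on the axis of pocket 3, 44 mm above the table, where the centre of a jar standing in it lies
- jar1_mid (a point): white plastic jar with blue screw cap: upright cylinder 48 mm diameter, 72 mm tall, bottom-heavy, about 0.16 kg; this point is its centre, half-way up (36 mm above its base); z is its long axis, pointing to the cap. Two or three of the jars jar1..jar3 are present; an absent one has no pose
- jar2_mid (a point): white plastic jar with blue screw cap: upright cylinder 48 mm diameter, 72 mm tall, bottom-heavy, about 0.16 kg; this point is its centre, half-way up (36 mm above its base); z is its long axis, pointing to the cap. Two or three of the jars jar1..jar3 are present; an absent one has no pose
- jar3_mid (a point): white plastic jar with blue screw cap: upright cylinder 48 mm diameter, 72 mm tall, bottom-heavy, about 0.16 kg; this point is its centre, half-way up (36 mm above its base); z is its long axis, pointing to the cap. Two or three of the jars jar1..jar3 are present; an absent one has no pose
- old1_mid (a point): white jar with ORANGE cap, 48 mm diameter, 72 mm tall, possibly already standing in the chest's pocket0: exactly one of old1 and old2 is present and it stays in there; this point is its centre
- old2_mid (a point): white jar with ORANGE cap, 48 mm diameter, 72 mm tall, possibly already standing in the chest's pocket3: exactly one of old1 and old2 is present and it stays in there; this point is its centre
- amber_mid (a point): brown glass jar with black cap, 48 mm diameter, 72 mm tall, standing among the white ones: to be left where it is; this point is its centre
- tips: purple tip box 120 x 82 x 56 mm, bystander; origin at the centre of its underside
- plate: white well plate 127 x 85 x 14 mm, bystander; origin at the centre of its underside
- timer: small white timer 70 x 70 x 20 mm, bystander; origin at the centre of its underside
- pen: black and green marker pen 130 mm long, 16 mm thick, lying, bystander; origin at the centre of its underside
- tiprack2: orange tip box 120 x 82 x 56 mm, bystander; origin at the centre of its underside
- wash: wide white jar with green cap, 64 mm diameter, 90 mm tall, bystander; origin at the centre of its underside
There are look-alikes about, which are no part of the job. Leave any pink or yellow look-alike of the part that bears jar3_mid alone.

How it is judged:
On the way, in this order (a step that is already met when the one before it is completed fails the run):
1. the key is turned to unlocked while the cover is down (value of joint key above 1.35 rad and value of joint cover below 0.1 rad), for 0.1 s.
2. the cover stands open, past upright (value of joint cover above 1.6 rad), for 0.3 s.
3. every blue-capped jar stands in a pocket, the cover still open ((horizontal distance between jar1_mid and pocket0 below 0.012 m or horizontal distance between jar1_mid and pocket1 below 0.012 m or horizontal distance between jar1_mid and pocket2 below 0.012 m or horizontal distance between jar1_mid and pocket3 below 0.012 m) and height (world z) of each of jar1_mid, jar2_mid, jar3_mid below 0.054 m and angle between each of jar1_mid, jar2_mid, jar3_mid's own z axis and vertical below 0.15 rad and (horizontal distance between jar2_mid and pocket0 below 0.012 m or horizontal distance between jar2_mid and pocket1 below 0.012 m or horizontal distance between jar2_mid and pocket2 below 0.012 m or horizontal distance between jar2_mid and pocket3 below 0.012 m) and (horizontal distance between jar3_mid and pocket0 below 0.012 m or horizontal distance between jar3_mid and pocket1 below 0.012 m or horizontal distance between jar3_mid and pocket2 below 0.012 m or horizontal distance between jar3_mid and pocket3 below 0.012 m) and value of joint cover above 1.3 rad), for 0.2 s.
4. the cover is shut (value of joint cover below 0.04 rad), for 0.1 s.
5. the key is turned back to locked (value of joint key below 0.25 rad), for 0.1 s.
At the end, for the whole second after the job is handed in: each blue-capped jar, and the orange-capped one in its old pocket, upright (0.15 rad) within 12 mm of a pocket axis, centre under 54 mm high; cover under 0.04 rad; key under 0.25 rad; brown jar upright within 40 mm of its start ((horizontal distance between jar1_mid and pocket0 below 0.012 m or horizontal distance between jar1_mid and pocket1 below 0.012 m or horizontal distance between jar1_mid and pocket2 below 0.012 m or horizontal distance between jar1_mid and pocket3 below 0.012 m) and height (world z) of each of jar1_mid, jar2_mid, jar3_mid, old1_mid, old2_mid below 0.054 m and angle between each of jar1_mid, jar2_mid, jar3_mid, old1_mid, old2_mid's own z axis and vertical below 0.15 rad and (horizontal distance between jar2_mid and pocket0 below 0.012 m or horizontal distance between jar2_mid and pocket1 below 0.012 m or horizontal distance between jar2_mid and pocket2 below 0.012 m or horizontal distance between jar2_mid and pocket3 below 0.012 m) and (horizontal distance between jar3_mid and pocket0 below 0.012 m or horizontal distance between jar3_mid and pocket1 below 0.012 m or horizontal distance between jar3_mid and pocket2 below 0.012 m or horizontal distance between jar3_mid and pocket3 below 0.012 m) and horizontal distance between old1_mid and pocket0 below 0.012 m and horizontal distance between old2_mid and pocket3 below 0.012 m and value of joint cover below 0.04 rad and value of joint key below 0.25 rad and distance of amber_mid from where it was at the start of the episode below 0.04 m and angle between amber_mid's own z axis and vertical below 0.2 rad); the robot touches nothing.
It fails at once if the brown jar is pushed more than 50 mm from its place or tipped (distance of amber_mid from where it was at the start of the episode above 0.05 m or angle between amber_mid's own z axis and vertical above 0.5 rad).
It fails at once if another thing on the bench is pushed more than 50 mm from its place (distance of any of tips, plate, timer, pen, tiprack2, wash from where it was at the start of the episode above 0.05 m).
Of jar1, jar2, jar3 only 2 to 3 are there at a start; the rules pass over those that are not, and their reading is None.
Of old1, old2 only 1 to 1 are there at a start; the rules pass over those that are not, and their reading is None.
At some moment in a run one of jar1, jar2, jar3 may be knocked a few centimetres aside while the robot is not near it.
It also fails if it takes over 210 s, if anything falls off the work surface, if the arm or the gripper's body presses on something with over 40 N, if the wrist force passes 120 N, or if a joint passes its speed limit or range.

## Working session

There is one attempt and no reset: what is moved stays moved. The work goes in short steps, each a Python script; the robot and the scene stay as the last script left them, time stands still between calls to the robot, and variables do not carry over. Pictures are saved under pics/ and viewed, and the job is handed in when it is done.

```bash
mkdir -p pics; ls
python3 - <<'E'
from station import arm
import cv2
for n in("top","side"):
    c=arm.camera(n); cv2.imwrite(f"pics/{n}0.png",c["pixels"]); print(n,c["intrinsics"],c["position"],c["orientation"])
s=arm.sense();print(s["t"],s["orientation"],s["grip_width"])
E
```

```text
pics
top [[473.89737104   0.         318.6848599 ]
 [  0.         473.89737104 239.97364406]
 [  0.           0.           1.        ]] [ 0.47732077 -0.07033153  1.05305643] [-2.21240002  2.14574765 -0.08604078]
side [[477.83675679   0.         318.63452955]
 [  0.         477.83675679 240.82031069]
 [  0.           0.           1.        ]] [ 0.32518629 -0.71654263  0.77182637] [-2.31684579  0.35769398 -0.16023039]
0.1 [-4.83010821e-01 -3.10400368e+00  1.55618547e-03] 0.09290337826828954
```

View pics/top0.png

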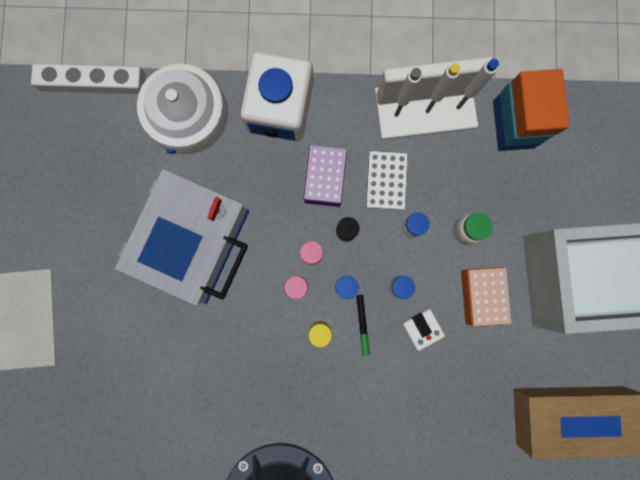

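View pics/side0.png

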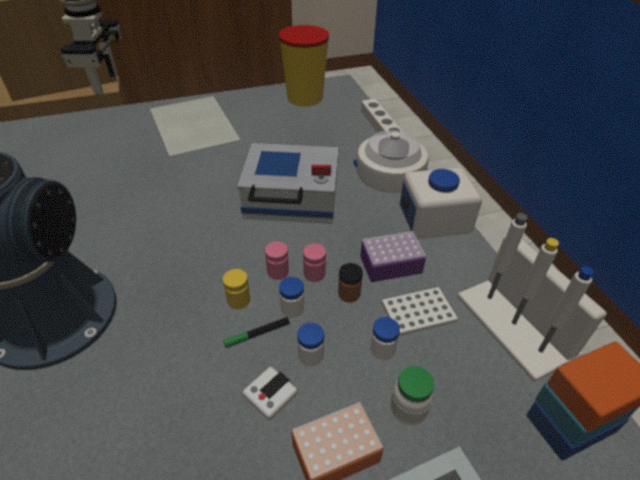

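The top view has world +x up and +y to the left. The chest is at about (180,237), with the bar at (230,270) and the red key at (215,208). The blue caps are at (417,224), (347,287) and (403,287), and the brown jar is at (347,229). The pink and yellow jars are decoys.

Next I'll measure these positions.

```bash
cat > h.py <<'E'
import numpy as np, cv2
from scipy.spatial.transform import Rotation as R
from scipy.optimize import least_squares
def cam(arm,n,name=None):
    c=arm.camera(n)
    if name: cv2.imwrite(f"pics/{name}.png",c["pixels"])
    return c
def proj(c,P):
    P=np.atleast_2d(P); Rm=R.from_rotvec(c["orientation"]).as_matrix()
    q=(P-c["position"])@Rm; q=q@np.array(c["intrinsics"]).T
    return q[:,:2]/q[:,2:]
def back(c,uv,z):
    Rm=R.from_rotvec(c["orientation"]).as_matrix()
    d=Rm@np.linalg.solve(c["intrinsics"],[uv[0],uv[1],1]); p=np.array(c["position"])
    return p+d*(z-p[2])/d[2]
def blobs(c,lo,hi,amin=60,amax=1500):
    m=cv2.inRange(cv2.cvtColor(c["pixels"],cv2.COLOR_BGR2HSV),lo,hi)
    n,l,st,ce=cv2.connectedComponentsWithStats(m)
    return [(ce[i],st[i]) for i in range(1,n) if amin<st[i][4]<amax]
BLUE=((105,120,60),(122,255,255))
def chestT(x,y,yaw):
    return R.from_euler('z',yaw).as_matrix(),np.array([x,y,0])
def feats(a=0):
    pass
E
python3 - <<'E'
from h import *
from station import arm
for n in("top","side"):
    c=cam(arm,n)
    for ce,st in blobs(c,*BLUE): print(n,np.round(ce,1),st, np.round(back(c,ce,0.067),4))
    im=c["pixels"]
    r=(100,160,160,150) if n=="top" else (220,120,140,110)
    cr=im[r[1]:r[1]+r[3],r[0]:r[0]+r[2]]
    cv2.imwrite(f"pics/crop_{n}.png",cv2.resize(cr,None,fx=5 if n=="side" else 4,fy=5 if n=="side" else 4,interpolation=cv2.INTER_CUBIC))
E
```

```text
top [492.6  64.1] [488  59  11  11  87] [ 0.948  -0.4297  0.067 ]
top [275.1  85.1] [259  69  33  33 886] [0.8873 0.0363 0.067 ]
top [504.8 121.3] [494  94  36  52 113] [ 0.8227 -0.4559  0.067 ]
top [240.7 223.6] [234 210  14  29  71] [0.5865 0.0968 0.067 ]
top [417.3 223.6] [406 213  23  22 401] [ 0.5978 -0.2726  0.067 ]
top [221.2 266.1] [211 244  21  45 110] [0.4965 0.1335 0.067 ]
top [346.7 287. ] [336 276  23  23 409] [ 0.4613 -0.1283  0.067 ]
top [403. 287.] [392 276  23  23 419] [ 0.4648 -0.2448  0.067 ]
top [590.6 426.3] [ 561  416   60   21 1168] [ 0.1959 -0.6285  0.067 ]
side [277.9 163.5] [256 152  44  24 849] [0.5384 0.2789 0.067 ]
side [443.9 178.9] [430 170  29  20 443] [0.912  0.0944 0.067 ]
side [291.  286.8] [280 277  23  20 380] [ 0.4615 -0.1284  0.067 ]
side [385.9 328.5] [374 317  25  25 470] [ 0.5974 -0.2731  0.067 ]
side [310.3 334.6] [298 323  26  25 505] [ 0.4647 -0.2451  0.067 ]
side [573.3 429.4] [535 402  90  47 297] [ 0.7941 -0.5285  0.067 ]
```

View pics/crop_top.png

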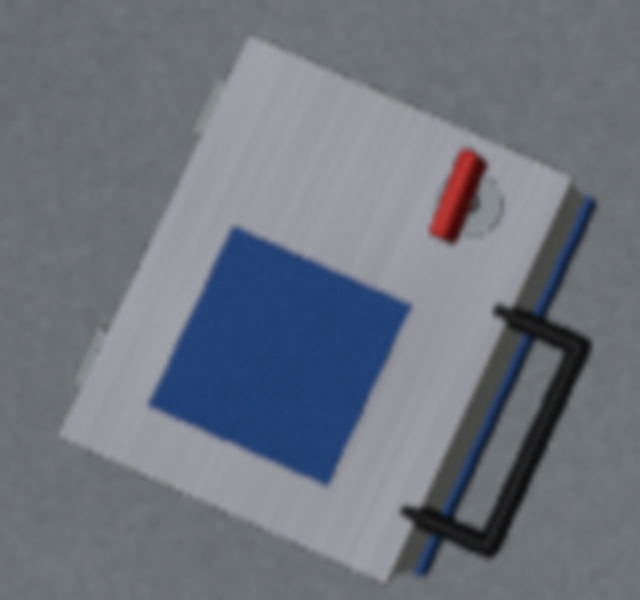

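View pics/crop_side.png

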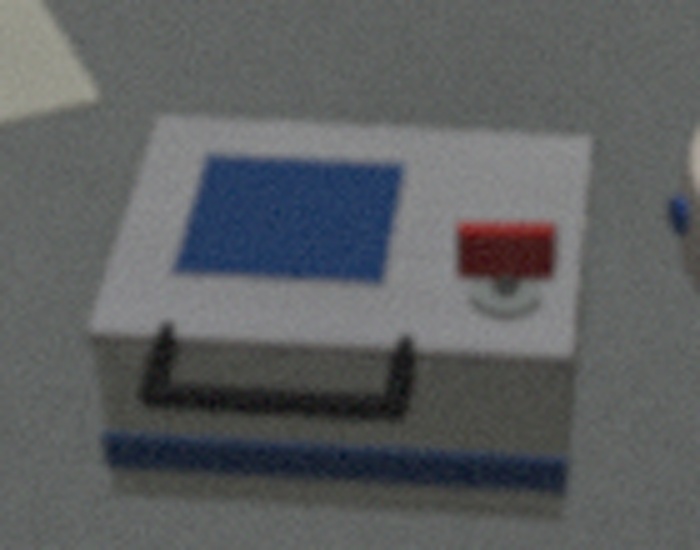

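Run:
```python
from h import *
from station import arm
ct=cam(arm,"top");cs=cam(arm,"side")
# order: (+x,+y),(+x,-y),(-x,-y),(-x,+y)
ut=np.array([(162.5,169.3),(242.5,205),(196.8,305.3),(115.5,268.8)])
us=np.array([(338.4,147.4),(335,191),(238.6,186.4),(251.4,143.6)])
L=np.array([(.11,.09,.102),(.11,-.09,.102),(-.11,-.09,.102),(-.11,.09,.102)])
def f(p):
    Rm,t=chestT(*p); W=L@Rm.T+t
    return np.r_[(proj(ct,W)-ut).ravel(),(proj(cs,W)-us).ravel()]
s=least_squares(f,[.58,.23,-.4],loss='soft_l1'); print(s.x,np.round(s.fun,1))
for n,p in dict(bow=(.078,-.05,.128),bar=(-.02,-.13,.097)).items():
    Rm,t=chestT(*s.x);W=Rm@np.array(p)+t;print(n,W,proj(ct,W),proj(cs,W))
for c,n in((ct,"t"),(cs,"s")):
    m=cv2.inRange(c["pixels"],(0,0,110),(70,70,255)); x,y,w,h=(205,190,25,35) if n=="t" else (305,158,35,25)
    mm=np.zeros_like(m);mm[y:y+h,x:x+w]=m[y:y+h,x:x+w]; M=cv2.moments(mm,True);print(n,M['m10']/M['m00'],M['m01']/M['m00'])
def norm(c,lo,hi): return [(np.round(back(c,ce,.067),3)[:2],st[4],np.round(ce)) for ce,st in blobs(c,lo,hi)]
print(norm(ct,(150,60,60),(175,255,255)),norm(ct,(22,120,80),(32,255,255)))
m=cv2.inRange(ct["pixels"],(0,0,0),(45,45,45));n,l,st,ce=cv2.connectedComponentsWithStats(m)
print([(ce[i],st[i][4],back(ct,ce[i],.068)) for i in range(1,n) if st[i][4]>60])
```

```text
[ 0.55348757  0.21266299 -0.38271219] [ 0.1 -0.1  0.5 -0.7  0.5 -0.7  0.3 -0.6 -1.2 -0.4 -1.4 -0.2 -1.1 -0.4
 -0.1 -0.6]
bow [0.60717279 0.13715208 0.128     ] [[215.65137304 208.95696487]] [[320.86023619 170.35601764]]
bar [0.48638755 0.09953657 0.097     ] [[234.77022029 271.2165655 ]] [[274.25213538 200.77388415]]
t 212.98888888888888 207.9111111111111
s 321.0 165.5
[(array([ 0.531, -0.052]), np.int32(429), array([311., 252.])), (array([ 0.458, -0.023]), np.int32(428), array([296., 287.]))] [(array([ 0.935, -0.347]), np.int32(89), array([454.,  69.])), (array([ 0.363, -0.075]), np.int32(459), array([320., 334.]))]
[(array([270.45794393, 132.1682243 ]), np.int32(107), array([0.78353904, 0.04212457, 0.068     ])), (array([347.36787565, 228.54404145]), np.int32(386), array([ 0.5827586 , -0.12649595,  0.068     ])), (array([229.04842105, 269.61263158]), np.int32(475), array([0.48961781, 0.11670747, 0.068     ])), (array([361.38429752, 314.2892562 ]), np.int32(242), array([ 0.40620794, -0.15990962,  0.068     ])), (array([421.32160804, 324.3919598 ]), np.int32(199), array([ 0.38941529, -0.2835289 ,  0.068     ])), (array([280.00909091, 471.92987013]), np.int32(770), array([ 0.08798771, -0.00406328,  0.068     ]))]
```

```bash
cat >> h.py <<'E'
CH=(0.5535,0.2127,-0.3827); Rc,tc=chestT(*CH)
def W(p): return Rc@np.array(p,float)+tc
def down(psi): return R.from_euler('z',psi)*R.from_euler('x',np.pi)
# tool pitched: tool z in chest frame = (0, sin(t), -cos(t)); tool y in chest = (0,cos t, sin t) up to sign
def bar_ori(t,flip=False):
    z=np.array([0,np.sin(t),-np.cos(t)]); y=np.array([0,np.cos(t),np.sin(t)])*(-1 if flip else 1)
    return R.from_matrix(Rc@np.column_stack([np.cross(y,z),y,z]))
def barpos(a): return W([-.02,.09-.22*np.cos(a)+.005*np.sin(a),.092+.22*np.sin(a)+.005*np.cos(a)])
def tcp(g,rot): return np.array(g)+rot.apply([0,0,.019])
def st(arm,*k):
    s=arm.sense(); print("t%.1f"%s["t"],np.round(s["ee_pos"],4),"F",np.round(s["contact_force"],1),"M",np.round(s["ft_torque"],2),"w %.4f"%s["grip_width"],*k); return s
E
python3 - <<'E'
from h import *
from station import arm
for fl in (0,1):
  for t in (.3,.5,.8,1.0):
    for a in (0,.8,1.2,1.75):
        r=bar_ori(t,fl); g=barpos(a)
        q=arm.inverse_kinematics(tcp(g,r),r.as_rotvec()); q2=arm.inverse_kinematics(tcp(g,r)-r.apply([0,0,.12]),r.as_rotvec())
        print(fl,t,a,None if q is None else np.round(q,2), q2 is not None)
for dp in (0,.8,1.57,1.7):
    r=down(CH[2]+.05+dp);q=arm.inverse_kinematics(tcp(W((.078,-.05,.13)),r),r.as_rotvec());print(dp,q)
E
```

```text
0 0.3 0 [-0.04  0.43  2.    0.47  0.66 -1.59] True
0 0.3 0.8 [ 0.1   0.24  1.79  0.32  0.99 -1.25] True
0 0.3 1.2 [ 0.22  0.28  1.62  0.28  1.08 -1.08] True
0 0.3 1.75 [ 0.38  0.43  1.39  0.24  1.12 -0.89] True
0 0.5 0 [-0.14  0.44  2.06  0.82  0.69 -1.99] True
0 0.5 0.8 [ 0.01  0.22  1.87  0.58  0.93 -1.51] True
0 0.5 1.2 [ 0.14  0.24  1.72  0.52  0.98 -1.3 ] True
0 0.5 1.75 [ 0.32  0.38  1.51  0.46  0.96 -1.08] True
0 0.8 0 [-0.28  0.53  2.11  1.2   0.87 -2.46] True
0 0.8 0.8 [-0.12  0.24  1.98  1.    0.96 -1.93] True
0 0.8 1.2 [ 0.03  0.24  1.86  0.96  0.93 -1.71] True
0 0.8 1.75 [ 0.24  0.35  1.68  0.92  0.82 -1.5 ] True
0 1.0 0 [-0.36  0.62  2.12  1.35  1.04 -2.67] True
0 1.0 0.8 [-0.19  0.3   2.04  1.24  1.06 -2.19] True
0 1.0 1.2 [-0.03  0.27  1.93  1.25  0.99 -2.  ] True
0 1.0 1.75 [ 0.19  0.36  1.77  1.27  0.83 -1.84] True
1 0.3 0 [-0.04  0.43  2.    0.47  0.66  1.55] True
1 0.3 0.8 [0.1  0.24 1.79 0.32 0.99 1.89] True
1 0.3 1.2 [0.22 0.28 1.62 0.28 1.08 2.06] True
1 0.3 1.75 [0.38 0.43 1.39 0.24 1.12 2.25] True
1 0.5 0 [-0.14  0.44  2.06  0.82  0.69  1.15] True
1 0.5 0.8 [0
[... 213 characters left out ...]
    0.96  1.21] True
1 0.8 1.2 [0.03 0.24 1.86 0.96 0.93 1.43] True
1 0.8 1.75 [0.24 0.35 1.68 0.92 0.82 1.64] True
1 1.0 0 [-0.36  0.62  2.12  1.35  1.04  0.47] True
1 1.0 0.8 [-0.19  0.3   2.04  1.24  1.06  0.95] True
1 1.0 1.2 [-0.03  0.27  1.93  1.25  0.99  1.15] True
1 1.0 1.75 [0.19 0.36 1.77 1.27 0.83 1.3 ] True
0 [ 1.47442844e-01  6.00651699e-01  1.54486559e+00 -4.44089210e-16
  9.96075368e-01  2.05093917e+00]
0.8 [ 1.47442844e-01  6.00651699e-01  1.54486559e+00 -4.44089210e-16
  9.96075368e-01  1.25093917e+00]
1.57 [0.14744284 0.6006517  1.54486559 0.         0.99607537 0.48093917]
1.7 [ 1.47442844e-01  6.00651699e-01  1.54486559e+00 -4.44089210e-16
  9.96075368e-01  3.50939171e-01]
```

Run:
```python
from h import *
from station import arm
s=arm.sense(); p=np.array(s["ee_pos"])
arm.move_linear(p+[0,0,.12],vel=.25)
r=down(CH[2]+.05); g=W((.078,-.05,.131))
arm.move_ptp(tcp(g+[0,0,.12],r),r.as_rotvec())
arm.move_linear(tcp(g+[0,0,.04],r),vel=.15)
print(arm.move_linear(tcp(g,r),vel=.05,f_stop=8)); st(arm)
arm.close_gripper(15); s=st(arm)
cam(arm,"top","t1");cam(arm,"side","s1")
```

```text
False
t4.7 [0.6074 0.1372 0.1123] F [ 0.2 -0.  -0.6] M [-0.01  0.17 -0.02] w 0.0932
t6.0 [0.608  0.1396 0.1122] F [ 4.5 14.4 -4.2] M [ 2.68 -0.78  0.01] w 0.0111
```

View pics/s1.png

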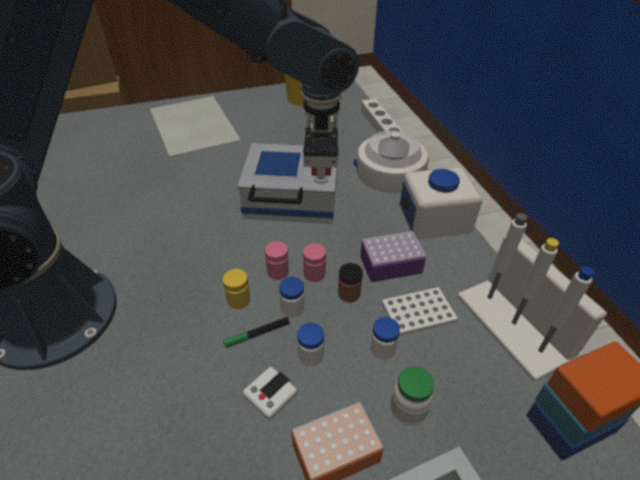

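The fingers are on the bow (grip width 11 mm). They were pulled about 2.5 mm along the chest's +y, so I'll recentre and then turn the key.

Run:
```python
from h import *
from station import arm
s=arm.sense(); r0=R.from_rotvec(s["orientation"])
# true rel: actual pose becomes the commanded pose
p=np.array(s["ee_pos"])
arm.move_linear(p,r0.as_rotvec(),vel=.02); s=st(arm)
for k in range(2):
    F=np.array(s["contact_force"]); 
    if np.hypot(*F[:2])<3: break
    p=np.array(s["ee_pos"]); arm.move_linear(p,vel=.02); s=st(arm)
p=np.array(s["ee_pos"]);
r0=down(CH[2]+.05)
for d in np.arange(.26,1.7,.26):
    r=R.from_euler('z',d)*r0
    arm.move_linear(p,r.as_rotvec(),vel=.05); st(arm,"d%.2f"%d)
```

```text
t6.3 [0.6082 0.1399 0.1121] F [ 0.6  3.2 -1.5] M [ 0.59 -0.04  0.02] w 0.0110
t6.6 [0.6082 0.1399 0.1121] F [ 1.4  2.8 -1.1] M [0.4  0.03 0.02] w 0.0105
t6.8 [0.6081 0.14   0.1121] F [ 1.7  2.5 -1.5] M [ 0.49 -0.05  0.01] w 0.0107
t7.2 [0.6081 0.1399 0.1121] F [ 1.7  2.  -2.4] M [ 0.24 -0.04  0.01] w 0.0108 d0.26
t7.7 [0.6081 0.1398 0.1121] F [ 0.6  1.2 -0.8] M [ 0.06 -0.05  0.02] w 0.0109 d0.52
t8.1 [0.6082 0.1398 0.1121] F [ 1.5 -0.7 -1. ] M [-0.19 -0.07 -0.01] w 0.0109 d0.78
t8.5 [0.6082 0.1397 0.1121] F [ 1.8 -1.2 -1.9] M [-0.35 -0.19  0.01] w 0.0113 d1.04
t8.9 [0.6082 0.1397 0.1121] F [ 1.9 -3.7 -2.5] M [-0.59 -0.38  0.01] w 0.0112 d1.30
t9.3 [0.6083 0.1397 0.1121] F [ 2.9 -3.7 -1.9] M [-0.75 -0.56 -0.07] w 0.0111 d1.56
```

Run:
```python
from h import *
from station import arm
s=arm.sense();p=np.array(s["ee_pos"]);r0=down(CH[2]+.05)
for d in (1.6,1.64):
    arm.move_linear(p,(R.from_euler('z',d)*r0).as_rotvec(),vel=.05); s=st(arm,d)
arm.let_go(); st(arm)
arm.move_linear(p+[0,0,.15],vel=.2)
# retreat toward robot so that cams see
arm.move_ptp([.35,-.05,.45],down(1.19).as_rotvec())
c=cam(arm,"top","t2"); cv2.imwrite("pics/t2c.png",cv2.resize(c["pixels"][160:310,100:260],None,fx=4,fy=4,interpolation=2))
c=cam(arm,"side","s2"); cv2.imwrite("pics/s2c.png",cv2.resize(c["pixels"][120:230,220:360],None,fx=5,fy=5,interpolation=2))
```

```text
t9.5 [0.6083 0.1396 0.1121] F [ 3.2 -4.4 -1.2] M [-0.86 -0.36 -0.07] w 0.0111 1.6
t9.8 [0.6083 0.1397 0.1121] F [ 3.3 -3.8 -1.5] M [-0.75 -0.4  -0.21] w 0.0113 1.64
t11.1 [0.6083 0.1397 0.1122] F [-0.3  0.2 -0. ] M [-0.05  0.1  -0.  ] w 0.0929
```

View pics/t2c.png

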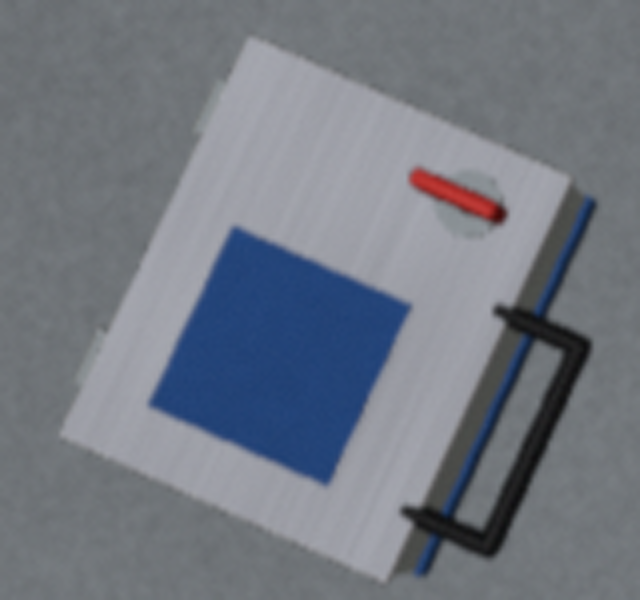

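View pics/s2c.png

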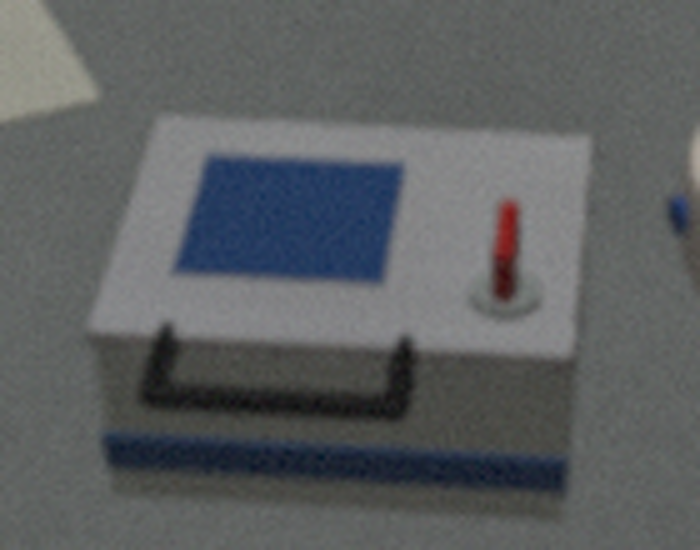

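The key is at its unlocked stop and the cover is still down. Next I'll grasp the bar with a tilted tool and swing the cover open.

```bash
sed -i 's/^CH=.*/CH=(0.5543,0.2147,-0.3827); Rc,tc=chestT(*CH)/' h.py
python3 - <<'E'
from h import *
from station import arm
r=bar_ori(.6,1); g=barpos(0); off=r.apply([0,0,.012])
arm.move_ptp(g+off-r.apply([0,0,.12]),r.as_rotvec()); st(arm)
print(arm.move_linear(g+off,vel=.08,f_stop=8)); st(arm)
arm.close_gripper(25); s=st(arm)
for k in range(2):
    arm.move_linear(s["ee_pos"],r.as_rotvec(),vel=.02); s=st(arm)
print("rel",Rc.T@(np.array(s["ee_pos"])-g-off))
c=cam(arm,"side","s3")
E
```

```text
t14.7 [0.4649 0.0449 0.1867] F [1.4 0.2 0.2] M [-0.25  0.28 -0.03] w 0.0930
False
t16.3 [0.4899 0.1077 0.0874] F [-0.5  1.1  0.1] M [-0.21  0.23 -0.02] w 0.0929
t17.6 [0.4901 0.1086 0.0877] F [3.1 7.3 3.2] M [ 1.02 -0.21  0.03] w 0.0111
t17.8 [0.4901 0.1087 0.0877] F [0.9 1.9 0. ] M [-0.05  0.21 -0.04] w 0.0112
t18.1 [0.49   0.1087 0.0877] F [0.7 1.3 0.6] M [-0.06  0.26  0.  ] w 0.0113
rel [-7.55144467e-06  8.68644910e-04  6.30547521e-04]
```

View pics/s3.png

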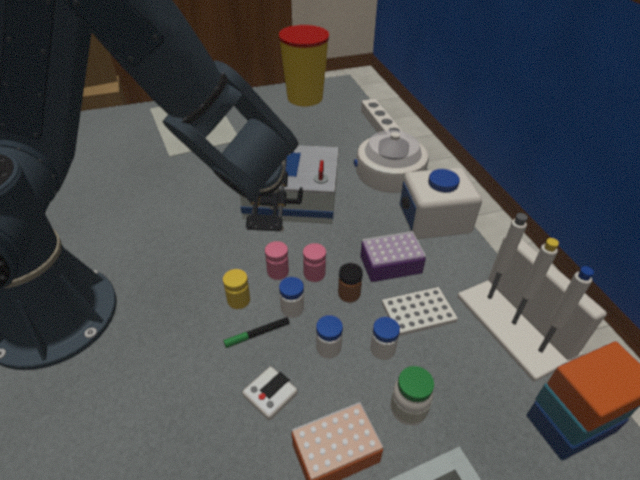

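The bar is held in the jaws. One blue jar has meanwhile been knocked, moving from (310,335) to (329,328), so I'll measure the jars again before picking. Now I'll swing the cover along its arc.

```bash
cat >> h.py <<'E'
def swing(arm,a0,a1,n,r,base,fmax=60):
    """base: tcp minus barpos at present"""
    for a in np.linspace(a0,a1,n+1)[1:]:
        arm.move_linear(barpos(a)+base,r.as_rotvec(),vel=.12)
        s=st(arm,"a%.2f"%a)
        if np.linalg.norm(s["contact_force"])>fmax: print("STOP"); return a
    return a1
E
python3 - <<'E'
from h import *
from station import arm
r=bar_ori(.6,1); s=arm.sense(); base=np.array(s["ee_pos"])-barpos(0)
q=[arm.inverse_kinematics(barpos(a)+base,r.as_rotvec()) is not None for a in (0,.5,1,1.5,2.02)];print(q)
swing(arm,0,.4,3,r,base); swing(arm,.4,2.02,11,r,base)
E
```

```text
[True, True, True, True, True]
t18.5 [0.491  0.1107 0.1171] F [-3.3 -5.2  0.9] M [-0.83  0.59  0.04] w 0.0110 a0.13
t18.9 [0.4932 0.1162 0.1456] F [ -6.8 -13.    5.3] M [-1.78  1.13  0.12] w 0.0110 a0.27
t19.3 [0.4972 0.1255 0.1733] F [ -9.3 -17.3   9.4] M [-1.86  1.31  0.28] w 0.0109 a0.40
t19.7 [0.5033 0.1402 0.2022] F [ -6.6 -12.   10. ] M [-1.29  0.94  0.18] w 0.0110 a0.55
t20.1 [0.5108 0.1584 0.2283] F [ -6.  -12.3  12. ] M [-0.87  0.69  0.09] w 0.0114 a0.69
t20.5 [0.5196 0.18   0.251 ] F [-1.6 -8.4 11.9] M [-0.45  0.18 -0.18] w 0.0113 a0.84
t21.0 [0.5296 0.2042 0.2698] F [ 2.5 -4.9  8. ] M [-0.4  -0.4  -0.51] w 0.0110 a0.99
t21.4 [0.5403 0.2308 0.2845] F [ 4.9 -3.2  3.9] M [-0.49 -0.65 -0.61] w 0.0111 a1.14
t21.8 [0.5517 0.2592 0.295 ] F [ 7.4 -1.8  2.6] M [-0.4  -0.76 -0.63] w 0.0114 a1.28
t22.2 [0.5635 0.2887 0.3008] F [ 6.9 -1.2  1.9] M [-0.52 -0.77 -0.7 ] w 0.0112 a1.43
t22.6 [0.5756 0.3186 0.3021] F [ 8.  -1.4  1.8] M [-0.41 -0.81 -0.76] w 0.0110 a1.58
t23.0 [0.5876 0.3484 0.2983] F [7.8 0.2 0.2] M [-0.43 -0.78 -0.78] w 0.0111 a1.73
t23.5 [0.5993 0.3774 0.29  ] F [ 7.3 -0.5 -0.2] M [-0.52 -0.81 -0.78] w 0.0113 a1.87
t23.9 [0.6105 0.405  0.2773] F [ 8.3 -0.1 -1.3] M [-0.49 -0.82 -0.89] w 0.0113 a2.02
```

Run:
```python
from h import *
from station import arm
r=bar_ori(.6,1); s=arm.sense(); p=np.array(s["ee_pos"])
arm.wait(.3); arm.let_go()
np.save("base.npy",p-barpos(2.02))
arm.move_linear(p-r.apply([0,0,.10]),vel=.2); st(arm)
arm.move_ptp([.30,-.12,.42],down(1.57).as_rotvec())
for n in("top","side"):
    c=cam(arm,n,n[0]+"4")
    for ce,sx in blobs(c,*BLUE): 
        w=back(c,ce,.067)
        if .3<w[0]<.75 and -.45<w[1]<.1: print(n,np.round(ce,1),sx[4],np.round(w,4))
```

```text
t26.2 [0.5893 0.3526 0.3589] F [ 0.1 -0.  -1. ] M [-0.24  0.26  0.01] w 0.0927
top [417.3 223.6] 402 [ 0.5978 -0.2725  0.067 ]
top [400.6 269.1] 408 [ 0.5016 -0.2392  0.067 ]
top [346.7 287. ] 409 [ 0.4612 -0.1282  0.067 ]
side [290.9 286.8] 385 [ 0.4613 -0.1283  0.067 ]
side [329. 327.] 480 [ 0.5015 -0.2395  0.067 ]
side [385.9 328.5] 472 [ 0.5975 -0.2731  0.067 ]
```

View pics/t4.png

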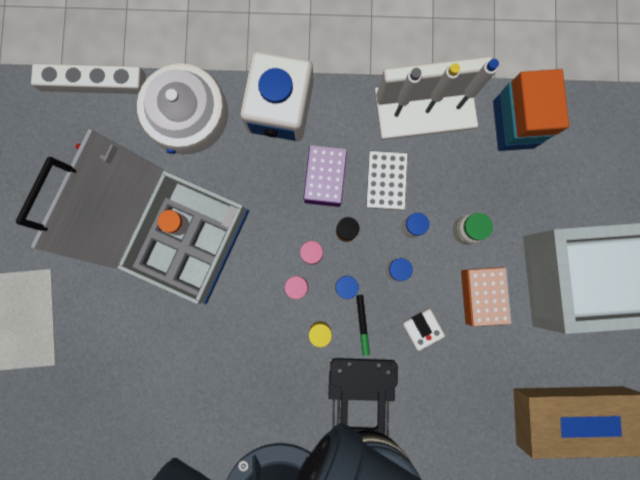

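View pics/s4.png

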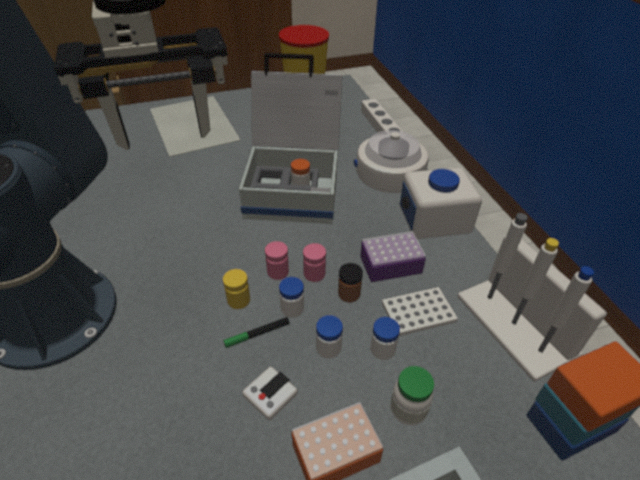

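The cover is open, leaning well back, and the orange jar is in the (+x,+y) pocket at (170,221). I'll check the chest pose against the rim and pocket edges now visible.

Run:
```python
from h import *
from station import arm
for n,(x,y,w,h) in dict(top=(110,160,150,150),side=(230,130,120,95)).items():
    c=cam(arm,n); k=5 if n=="side" else 4; k=6 if n=="side" else 4
    im=cv2.resize(c["pixels"][y:y+h,x:x+w],None,fx=k,fy=k,interpolation=2)
    def L(a,col):
        q=proj(c,np.array([W(p) for p in a])); q=((q-[x,y]+.5)*k).astype(int)
        cv2.polylines(im,[q.reshape(-1,1,2)],True,col,1)
    sq=lambda cx,cy,a,b,z:[(cx-a,cy-b,z),(cx+a,cy-b,z),(cx+a,cy+b,z),(cx-a,cy+b,z)]
    L(sq(0,0,.11,.09,.092),(0,255,0)); L(sq(0,0,.102,.082,.092),(0,255,255))
    for sx in(-.04,.04):
        for sy in (-.04,.04): L(sq(sx,sy,.028,.028,.034),(255,0,255))
    cv2.imwrite(f"pics/ov_{n}.png",im)
    m=[(np.round(ce,1),s[4],np.round(Rc.T@(back(c,ce,.0755)-tc),4)) for ce,s in blobs(c,(5,150,100),(14,255,255))]
    print(n,m)
```

```text
top [(array([168.9, 220.9]), np.int32(409), array([0.0188, 0.0399, 0.0755])), (array([469. , 296.3]), np.int32(108), array([ 0.1249, -0.5895,  0.0755]))]
side [(array([299.9, 164.1]), np.int32(167), array([0.0188, 0.0431, 0.0755])), (array([347.4, 465.1]), np.int32(108), array([ 0.1604, -0.6814,  0.0755]))]
```

View pics/ov_top.png

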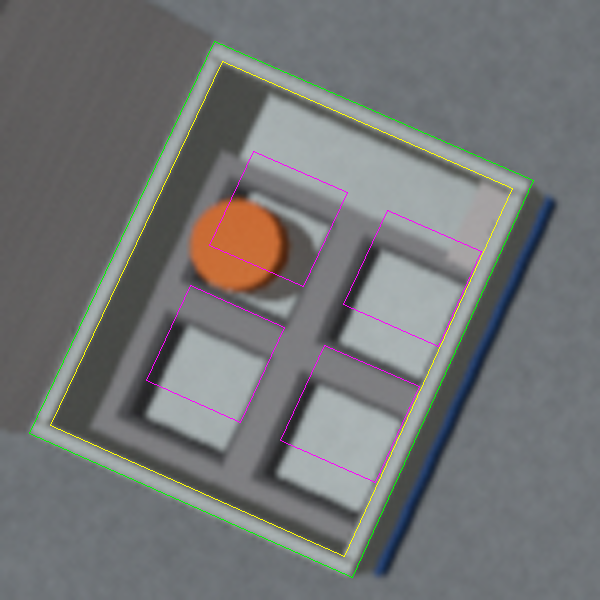

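View pics/ov_side.png

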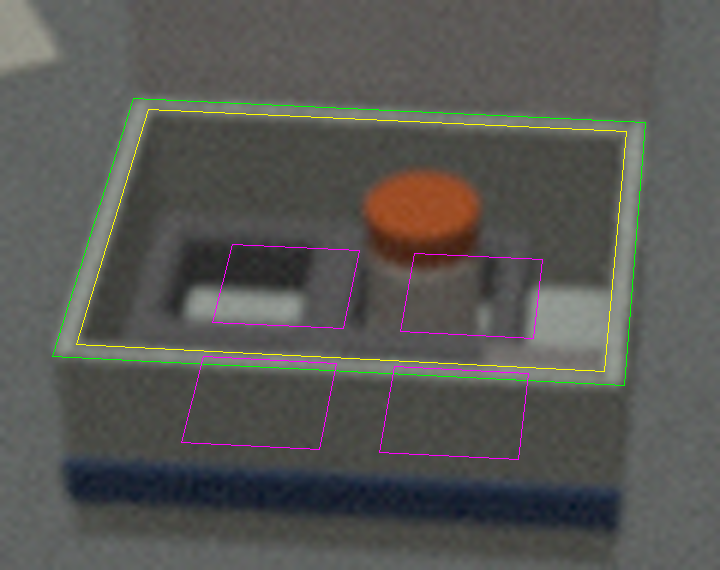

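The rim fits to within a pixel, but the block is offset about 20 mm towards the chest's -x. I'll fit that offset.

```bash
cat > ov.py <<'E'
from h import *
from station import arm
import sys
dx,dy=map(float,sys.argv[1:3])
for n,(x,y,w,h) in dict(top=(110,170,100,135),side=(235,140,110,70)).items():
    c=cam(arm,n); k=7 if n=="side" else 5
    im=cv2.resize(c["pixels"][y:y+h,x:x+w],None,fx=k,fy=k,interpolation=2); im=cv2.convertScaleAbs(im,alpha=1.4)
    def L(a,col):
        q=proj(c,np.array([W(p) for p in a])); q=((q-[x,y]+.5)*k).astype(int)
        cv2.polylines(im,[q.reshape(-1,1,2)],True,col,1)
    sq=lambda cx,cy,a,b,z:[(cx-a,cy-b,z),(cx+a,cy-b,z),(cx+a,cy+b,z),(cx-a,cy+b,z)]
    L(sq(0,0,.102,.082,.092),(0,255,255))
    for sx in(-.04,.04):
        for sy in (-.04,.04): L(sq(sx+dx,sy+dy,.028,.028,.034),(255,0,255)); L(sq(sx+dx,sy+dy,.028,.028,.008),(0,255,0))
    cv2.imwrite(f"pics/ov_{n}_{sys.argv[3]}.png",im)
E
python3 ov.py -.02 0 a
```

```text
(no output)
```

View pics/ov_top_a.png

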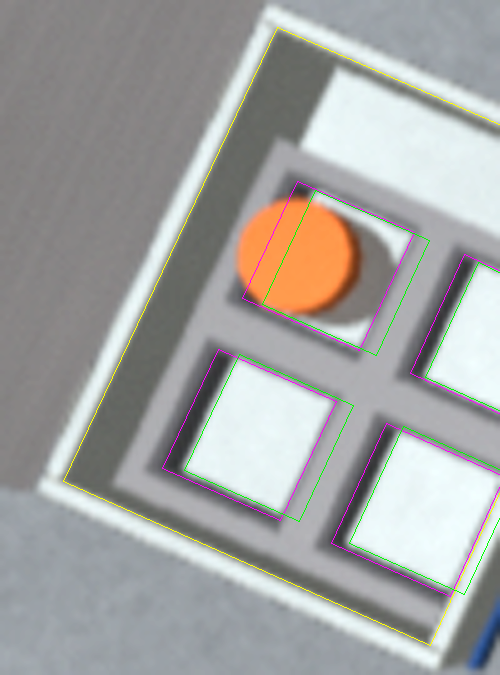

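View pics/ov_side_a.png

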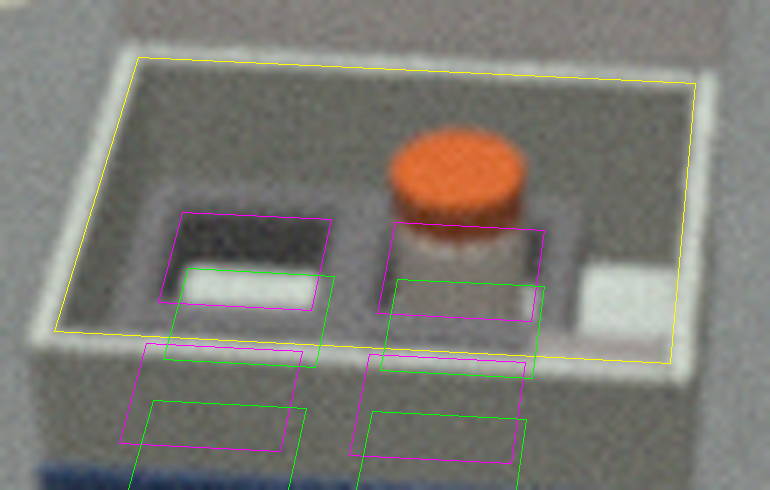

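The pockets match the offset model at dx = -20 mm, dy = 0. The -x pockets therefore sit close to the wall, so I'll release there with the fingertips just above the rim. First jar goes to the (+0.02,-0.04) pocket, lowered all the way.

```bash
cat >> h.py <<'E'
def jars(arm,show=True):
    out=[]
    cs={n:cam(arm,n) for n in("top","side")}; res={}
    for n,c in cs.items():
        res[n]=[back(c,ce,.067)[:2] for ce,sx in blobs(c,*BLUE,250,700)]
        res[n]=[w for w in res[n] if .3<w[0]<.75 and -.45<w[1]<.08]
    for a in res["top"]:
        m=[b for b in res["side"] if np.linalg.norm(a-b)<.006]
        if m: out.append((a+m[0])/2)
    if show: print("jars",np.round(out,4).tolist(),"unmatched",len(res["top"]),len(res["side"]))
    return out
def pick(arm,xy,d,psi=np.pi/2,N=30):
    r=down(psi); z=.072-d; p=np.array([*xy,z])
    arm.move_ptp(p+[0,0,.12],r.as_rotvec())
    arm.move_linear(p+[0,0,.04],vel=.2); hit=arm.move_linear(p,vel=.08,f_stop=8)
    arm.close_gripper(N); s=st(arm,"hit" if hit else "")
    arm.move_linear(np.array(s["ee_pos"]),vel=.02)
    arm.move_linear(np.array(s["ee_pos"])+[0,0,.19],vel=.25); return st(arm)
E
python3 - <<'E'
from h import *
from station import arm
J=jars(arm); k=int(np.argmin([abs(j[0]-.4615)+abs(j[1]+.128) for j in J]))
d=.025
pick(arm,J[k],d)
r=down(CH[2]+np.pi/2); g=W((.02,-.04,.010+.072-d))
arm.move_linear([*g[:2],.24],r.as_rotvec(),vel=.3)
arm.move_linear([*g[:2],.13],vel=.2)
print(arm.move_linear(g,vel=.06,f_stop=10)); st(arm)
c=cam(arm,"side","s5")
E
```

```text
jars [[0.5975, -0.273], [0.5015, -0.2394], [0.4614, -0.1283]] unmatched 3 3
t31.9 [ 0.4614 -0.1283  0.047 ] F [-0.4  0.5  0.9] M [-0.08 -0.03 -0.02] w 0.0478 
t33.0 [ 0.4608 -0.1281  0.2357] F [ 0.2 -0.5 -2.6] M [-0.09  0.06  0.01] w 0.0478
False
t36.3 [0.5582 0.1702 0.0574] F [ 0.4  0.  -0.6] M [-0.04  0.06  0.05] w 0.0475
```

View pics/s5.png

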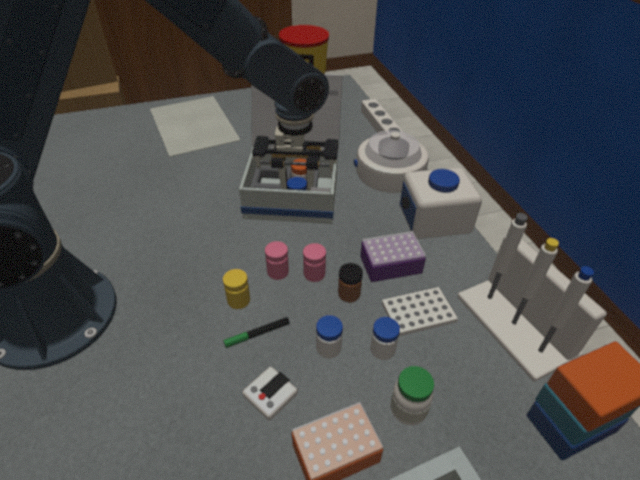

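Run:
```python
from h import *
from station import arm
arm.let_go(); s=st(arm); arm.move_linear(np.array(s["ee_pos"])+[0,0,.2],vel=.25)
arm.move_ptp([.45,-.15,.30],down(np.pi/2).as_rotvec())
c=cam(arm,"top","t6"); cv2.imwrite("pics/t6c.png",cv2.resize(c["pixels"][160:310,100:260],None,fx=3,fy=3,interpolation=2))
print([(np.round(ce),np.round(Rc.T@(back(c,ce,.0755)-tc),4)) for ce,x in blobs(c,*BLUE,150,700) if ce[0]<240])
jars(arm)
```

```text
t37.2 [0.5579 0.1701 0.057 ] F [-0.2 -0.  -0.5] M [-0.05  0.13  0.  ] w 0.0931
[(array([226., 257.]), array([-0.0012, -0.0989,  0.0755])), (array([204., 236.]), array([ 0.0196, -0.0401,  0.0755]))]
jars [[0.5975, -0.273]] unmatched 1 2
```

View pics/t6c.png

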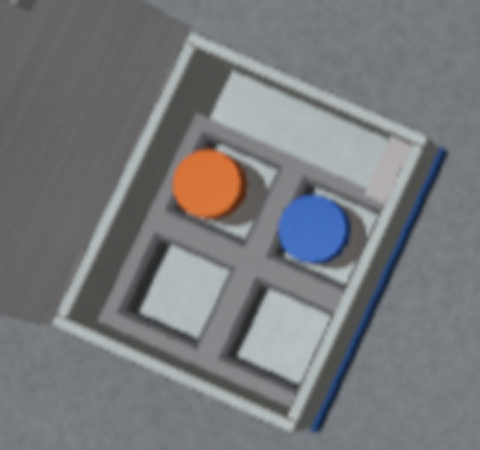

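Jar 1 sits at (19.6,-40.1) mm in the chest frame, so it is seated. Next is jar A, with a higher grip for the release above the rim.

```bash
cat >> h.py <<'E'
def drop(arm,xy,d,tipz=.0945):
    r=down(CH[2]+np.pi/2); g=W((*xy,tipz))
    arm.move_linear([*g[:2],.24],r.as_rotvec(),vel=.3)
    arm.move_linear([*g[:2],.14],vel=.2)
    print(arm.move_linear(g,vel=.05,f_stop=10)); s=st(arm)
    arm.wait(.2)
    return s
E
python3 - <<'E'
from h import *
from station import arm
d=.014
pick(arm,(.5975,-.273),d)
drop(arm,(-.06,.04),d)
c=cam(arm,"side","s7"); c=cam(arm,"top","t7")
a=cv2.imread("pics/s7.png")[120:230,220:360]; b=cv2.imread("pics/t7.png")[180:310,100:260]
cv2.imwrite("pics/c7.png",np.vstack([cv2.resize(a,(560,440)),]))
E
```

```text
t42.5 [ 0.5976 -0.273   0.0581] F [-0.1  0.6  0.7] M [-0.08 -0.08  0.01] w 0.0475 
t43.7 [ 0.5969 -0.2727  0.2463] F [-0.3 -0.4 -1.8] M [-0.1   0.06 -0.02] w 0.0473
False
t47.4 [0.5138 0.2743 0.0948] F [-0.1  0.3 -1.4] M [-0.02  0.14 -0.02] w 0.0472
```

View pics/c7.png

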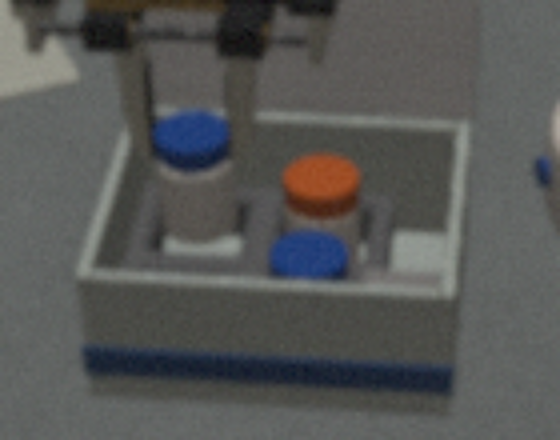

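The jar is upright and in line with the far-left pocket, so I'll release it.

Run:
```python
from h import *
from station import arm
arm.let_go(); s=st(arm); arm.move_linear(np.array(s["ee_pos"])+[0,0,.15],vel=.25)
arm.move_ptp([.40,-.05,.36],down(np.pi/2).as_rotvec())
c=cam(arm,"top","t8"); cv2.imwrite("pics/t8c.png",cv2.resize(c["pixels"][160:310,100:260],None,fx=3,fy=3,interpolation=2))
print([(np.round(ce),np.round(Rc.T@(back(c,ce,.0755)-tc),4)) for ce,x in blobs(c,*BLUE,150,700) if ce[0]<240])
jars(arm)
c=cam(arm,"side","s8");
```

```text
t48.6 [0.5136 0.2742 0.0945] F [-0.9  0.1 -0.1] M [-0.04  0.09  0.01] w 0.0930
[(array([226., 257.]), array([-0.0017, -0.0989,  0.0755])), (array([204., 236.]), array([ 0.0197, -0.0401,  0.0755])), (array([153., 255.]), array([-0.0596,  0.0399,  0.0755]))]
jars [[0.5015, -0.2395]] unmatched 1 1
```

View pics/t8c.png

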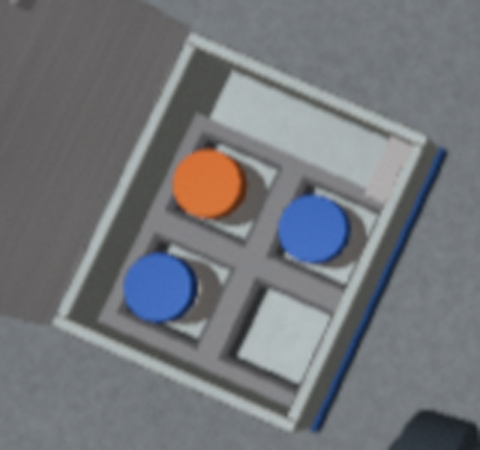

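View pics/s8.png

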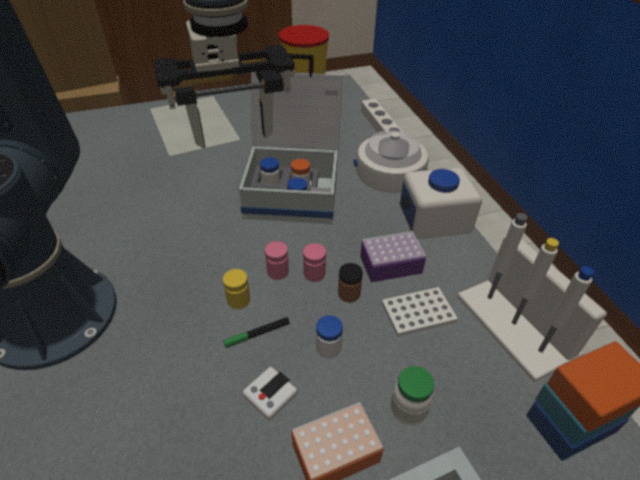

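Jar 2 is seated at (-59.6,39.9) mm. Now the last jar goes to (-0.06,-0.04).

Run:
```python
from h import *
from station import arm
d=.014
pick(arm,jars(arm)[0],d)
s=drop(arm,(-.06,-.04),d)
assert s["grip_width"]>.04
arm.let_go(); s=st(arm); arm.wait(.2); arm.move_linear(np.array(s["ee_pos"])+[0,0,.15],vel=.25)
arm.move_ptp([.40,-.05,.36],down(np.pi/2).as_rotvec())
c=cam(arm,"top","t9"); cv2.imwrite("pics/t9c.png",cv2.resize(c["pixels"][160:310,100:260],None,fx=3,fy=3,interpolation=2))
print([(np.round(ce),np.round(Rc.T@(back(c,ce,.0755)-tc),4)) for ce,x in blobs(c,*BLUE,150,700) if ce[0]<240])
c=cam(arm,"side","s9");cv2.imwrite("pics/s9c.png",cv2.resize(c["pixels"][40:230,200:370],None,fx=3,fy=3,interpolation=2))
```

```text
jars [[0.5016, -0.2393]] unmatched 1 1
t54.0 [ 0.5017 -0.2393  0.0581] F [-0.2 -0.  -0.2] M [-0.05 -0.05 -0.  ] w 0.0474 
t55.2 [ 0.5011 -0.239   0.2466] F [-0.7 -0.  -2.2] M [-0.03  0.02 -0.02] w 0.0471
False
t58.5 [0.4839 0.2001 0.0948] F [-0.3 -1.6 -1.5] M [-0.    0.12 -0.02] w 0.0472
t59.6 [0.4837 0.2    0.0945] F [ 0.1  0.3 -0.1] M [-0.07  0.15 -0.03] w 0.0929
[(array([226., 257.]), array([-0.002 , -0.0989,  0.0755])), (array([204., 236.]), array([ 0.0196, -0.04  ,  0.0755])), (array([153., 255.]), array([-0.0596,  0.0399,  0.0755])), (array([188., 271.]), array([-0.0597, -0.04  ,  0.0755]))]
```

View pics/t9c.png

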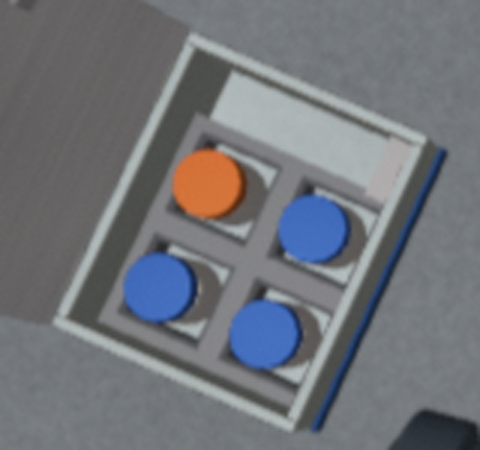

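View pics/s9c.png

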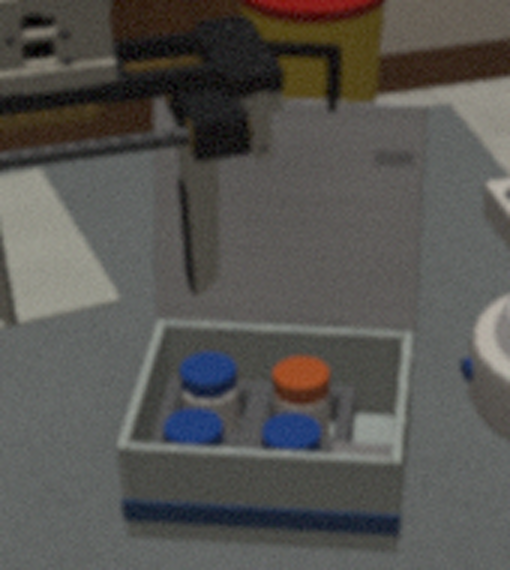

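All three jars stand in their pockets beside the orange one. Next I'll regrip the bar and shut the cover.

Run:
```python
from h import *
from station import arm
r=bar_ori(.6,1); base=np.load("base.npy"); p=barpos(2.02)+base
arm.move_ptp(p-r.apply([0,0,.10]),r.as_rotvec()); st(arm)
print(arm.move_linear(p,vel=.08,f_stop=8)); st(arm)
arm.close_gripper(25); s=st(arm)
assert .008<s["grip_width"]<.015
swing(arm,2.02,.3,12,r,base); swing(arm,.3,0,3,r,base)
arm.move_linear(barpos(0)+base+[0,0,-.003],r.as_rotvec(),vel=.03); arm.wait(.3); st(arm)
```

```text
t63.7 [0.5895 0.3523 0.3598] F [-0.4 -0.6  0.2] M [-0.22  0.24 -0.05] w 0.0927
False
t65.1 [0.6107 0.4048 0.2779] F [ 0.9 -0.1 -0.5] M [-0.3  0.3  0. ] w 0.0929
t66.4 [0.6105 0.4049 0.2772] F [-0.3  0.1 -0.1] M [-0.42  0.26 -0.03] w 0.0112
t66.8 [0.5995 0.3779 0.2896] F [-1.2 -0.5 -0.6] M [-0.27  0.57  0.14] w 0.0113 a1.88
t67.2 [0.5882 0.35   0.2977] F [-4.6  1.1  1.4] M [0.21 0.77 0.43] w 0.0113 a1.73
t67.6 [0.5765 0.3212 0.3018] F [-6.8  1.6  5.8] M [0.62 0.94 0.68] w 0.0112 a1.59
t68.0 [0.5648 0.292  0.3013] F [-8.3  0.5 10. ] M [0.74 1.12 0.81] w 0.0113 a1.45
t68.5 [0.5534 0.2629 0.2957] F [-7.5 -1.6  9.5] M [0.46 1.03 0.63] w 0.0114 a1.30
t68.9 [0.5421 0.2348 0.2851] F [-7.6 -2.4  6.6] M [0.15 1.04 0.55] w 0.0111 a1.16
t69.3 [0.5316 0.2086 0.2707] F [-3.5 -2.3  0.6] M [-0.34  0.71  0.32] w 0.0110 a1.02
t69.7 [0.522  0.1847 0.253 ] F [-2.6 -2.3 -0.9] M [-0.46  0.67  0.14] w 0.0114 a0.87
t70.1 [0.5134 0.1634 0.2317] F [ 0.   1.  -4.6] M [-0.39  0.3  -0.03] w 0.0110 a0.73
t70.5 [0.506  0.145  0.2074] F [ 1.2  1.7 -5.7] M [-0.32  0.17 -0.14] w 0.0109 a0.59
t71.0 [0.4999 0.1301 0.1802] F [ 1.   3.  -5.8] M [-0.12  0.22 -0.15] w 0.0108 a0.44
t71.4 [0.4953 0.119  0.151 ] F [ 2.3  5.2 -6.2] M [0.13 0.16 0.03] w 0.0114 a0.30
t71.7 [0.4931 0.1135 0.1297] F [ 1.   5.8 -5.4] M [ 0.16  0.16 -0.03] w 0.0111 a0.20
t72.0 [0.4917 0.1101 0.108 ] F [ 1.9  5.7 -4.5] M [0.25 0.24 0.04] w 0.0110 a0.10
t72.4 [0.4913 0.1091 0.0865] F [ 4.2 12.7 -6. ] M [ 1.05 -0.16  0.11] w 0.0111 a0.00
t72.9 [0.492  0.1094 0.0853] F [-2.4  8.4 16.2] M [2.51 0.01 0.47] w 0.0111
```

Run:
```python
from h import *
from station import arm
r=bar_ori(.6,1); s=arm.sense(); p=np.array(s["ee_pos"])
arm.let_go(); arm.move_linear(p-r.apply([0,0,.13]),vel=.15); st(arm)
arm.move_ptp([.35,-.05,.45],down(1.19).as_rotvec())
c=cam(arm,"top"); cv2.imwrite("pics/t10c.png",cv2.resize(c["pixels"][160:310,100:260],None,fx=4,fy=4,interpolation=2))
c=cam(arm,"side"); cv2.imwrite("pics/s10c.png",cv2.resize(c["pixels"][120:230,220:360],None,fx=5,fy=5,interpolation=2))
```

```text
t75.3 [0.4643 0.0417 0.192 ] F [-0.2  0.3  0.1] M [-0.2   0.3   0.02] w 0.0932
```

View pics/t10c.png

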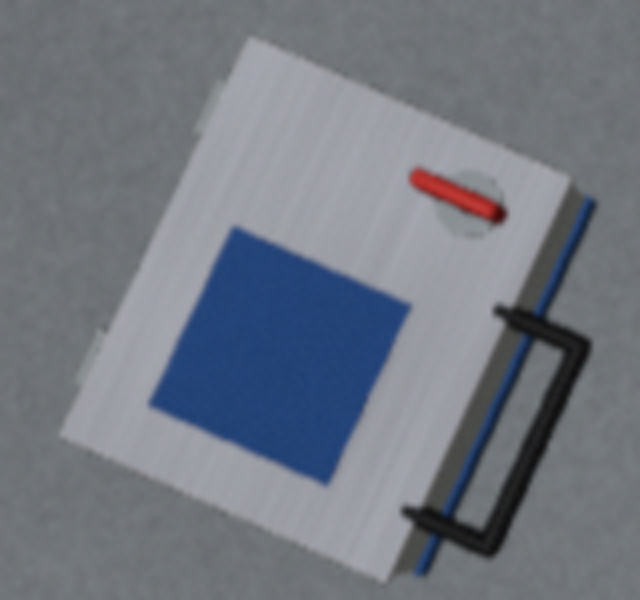

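View pics/s10c.png

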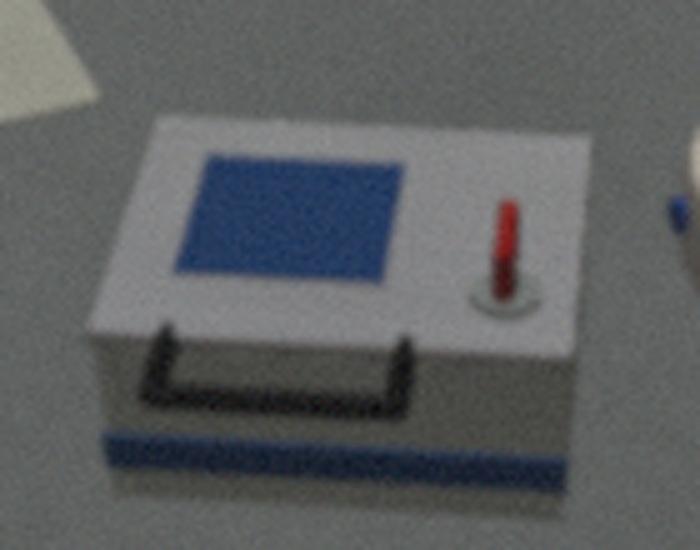

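The cover is shut, and the image matches the one from before it was opened. The key is still at unlocked. I'll turn it back clockwise from the known bow position.

Run:
```python
from h import *
from station import arm
r0=down(CH[2]+.05); rz=lambda d:(R.from_euler('z',d)*r0)
p=np.array([.6083,.1397,.1121])
r=rz(1.54)
arm.move_ptp(p+[0,0,.13],r.as_rotvec()); arm.move_linear(p+[0,0,.04],vel=.2)
print(arm.move_linear(p,vel=.05,f_stop=8)); st(arm)
arm.close_gripper(15); s=st(arm)
p=np.array(s["ee_pos"])
for d in np.arange(1.54,-.15,-.24):
    arm.move_linear(p,rz(max(d,-.08)).as_rotvec(),vel=.05); s=st(arm,"d%.2f"%d)
arm.move_linear(p,rz(-.1).as_rotvec(),vel=.05); s=st(arm,"last")
arm.let_go(); st(arm)
arm.move_linear(p+[0,0,.15],vel=.2)
arm.move_ptp([.35,-.05,.45],down(1.19).as_rotvec())
c=cam(arm,"top","t11"); cv2.imwrite("pics/t11c.png",cv2.resize(c["pixels"][160:310,100:260],None,fx=4,fy=4,interpolation=2))
cam(arm,"side","s11")
```

```text
False
t79.5 [0.6085 0.1398 0.1124] F [ 0.5  0.3 -0.4] M [-0.07  0.09 -0.04] w 0.0933
t80.8 [0.6083 0.1397 0.1121] F [0.4 0.7 0.6] M [-0.05 -0.01 -0.02] w 0.0107
t81.0 [0.6083 0.1397 0.1121] F [ 0.6  0.2 -0.1] M [-0.04  0.    0.03] w 0.0111 d1.54
t81.4 [0.6083 0.1397 0.1121] F [-0.2  0.7 -0.2] M [-0.    0.1  -0.04] w 0.0108 d1.30
t81.8 [0.6083 0.1397 0.1121] F [0.  1.4 0.4] M [0.1  0.17 0.01] w 0.0112 d1.06
t82.2 [0.6082 0.1397 0.1121] F [-0.6  1.4  0.5] M [0.18 0.23 0.02] w 0.0109 d0.82
t82.6 [0.6082 0.1398 0.1121] F [-0.8  2.4  0.5] M [0.37 0.36 0.06] w 0.0107 d0.58
t83.0 [0.6082 0.1398 0.1121] F [-2.3  3.   0.4] M [0.64 0.39 0.04] w 0.0110 d0.34
t83.4 [0.6083 0.1398 0.1121] F [-1.1  5.   1.1] M [0.79 0.46 0.01] w 0.0110 d0.10
t83.7 [0.6082 0.1399 0.1121] F [-0.7  4.7  0.9] M [0.96 0.49 0.  ] w 0.0110 d-0.14
t83.9 [0.6083 0.1399 0.1121] F [-1.1  5.7 -0.3] M [0.88 0.43 0.11] w 0.0110 last
t85.3 [0.6083 0.1397 0.1121] F [ 0.8  0.7 -0.9] M [0.06 0.16 0.01] w 0.0929
```

View pics/t11c.png

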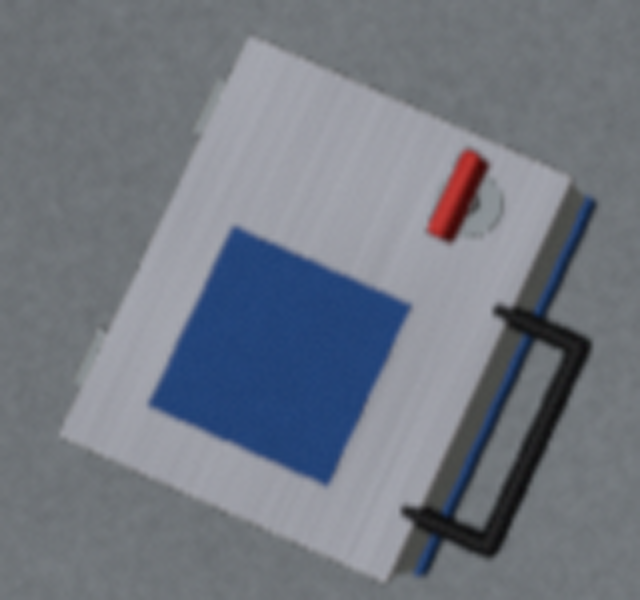

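View pics/s11.png

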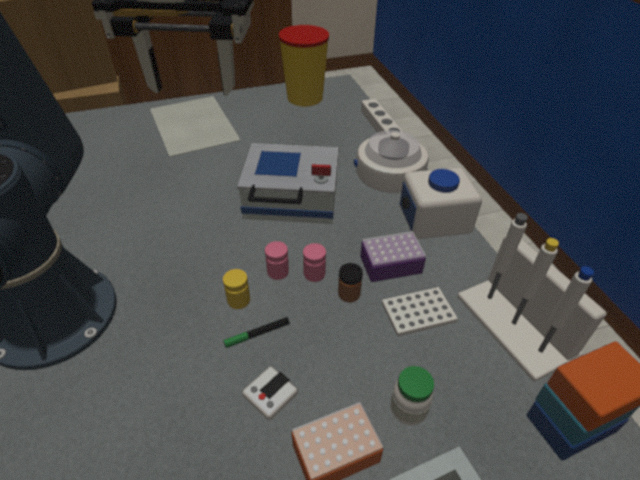

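The key is back along the chest's x, as it was at the start. The bench looks unchanged and the arm is clear, so I'm handing in.

Run:
```python
from h import *
from station import arm
st(arm); arm.job_done()
```

```text
t88.1 [ 0.3502 -0.0499  0.4497] F [ 1. -0. -0.] M [-0.06  0.11  0.01] w 0.0930
the job is handed in; nothing more can be done
```

The job is done and handed in at 88 s of the 210 s allowed; the interface gives no verdict. I unlocked the key, opened the cover to about 2.0 rad and put the three blue-capped jars in the three free pockets. I then shut the cover and turned the key back to its locked stop.

- **Jars:** before shutting, the top camera put all three within about 0.5 mm of their pocket axes, upright and at seated height. The two jars in the -x pockets were dropped about 28 mm, because the chest walls left no room to open the fingers lower down. The orange jar stayed in its pocket.
- **Cover and key:** after shutting, the images match the ones from the start, with the cover down and the key along the chest's x. The rise in torque at the end of the turn shows the key reached its stop.
- **Bench:** the brown jar, the pink and yellow look-alikes and the other items look unmoved in the last picture. The arm is clear of everything.
- **Disagreements:** the first camera fit of the chest was about 2.5 mm off the position felt at the key, so I corrected it. One blue jar was knocked aside during the run, so I measured it again before picking it up. No check failed at the end.

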